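# Free the stuck cup from the glaze pot

### The job

The white cup is stuck in the black glaze pot: its two side ears are caught under crusts of dried glaze on the pot's rim. Take the cup by its rim, twist it in place about an eighth of a turn or a little more until both ears are clear of the crusts, pull it straight up out of the pot, and stand it upright inside the ring on the round cork mat without dropping it. Leave the other things where they are.

Things in the scene. Friction and masses are not known exactly. Their poses are not given: they have to be found in the camera images.
- cup: The stuck white cup, loose, 0.35 to 0.55 kg. Straight round wall 8 mm thick, outside diameter 94, inside 78, height 105, inside depth 97 mm. Too wide to span: pinch the wall, one finger inside, one outside. Origin: centre of its underside; z up. At the start it stands on the pot's inner floor, its x axis within 0.1 rad of the pot's, its upper 43 mm clear above the pot's crusts.
- cup_rim (a point): Centre of the cup's mouth, at rim height (105 mm above the cup's underside).
- cup_ear (a point): Middle of one of the cup's two solid ears, 55 mm from its axis on its +x side (the other is opposite at -x), 44 mm above its underside. Each ear is 14 mm wide, 8 mm thick and reaches 65 mm from the axis; a blue stripe on the wall and rim above shows where it is.
- pot: Black round pot, outside diameter 150, inside 134 mm, rim 68 mm high, screwed down on a round steel base 180 mm across and 10 mm high; it cannot move. Origin: centre of the underside of the base, on the table; z up. The cup stands on its inner floor, 12 mm above the origin, on the pot's axis.
- pot_crust (a point): Middle of one of two grey-green crusts of dried glaze, on the pot's +x side (the other is at -x). They reach in to 51 mm from the axis, are 64 to 74 mm above the pot's origin and span 20 degrees either side of the x axis, 4 mm over the ears. Lifting is free once the cup's x axis is turned, either way, over 0.55 rad (32 degrees) from the pot's; 0.8 to 1.0 rad is safe.
- pot_pad (a point): One of two spring-loaded rubber pads low inside the pot, on its +y side (the other is at -y), 30 mm above its origin. They squeeze the cup, so that it turns stiffly (up to about 0.5 N m) and drags with 5 to 10 N until raised about 30 mm.
- mat: Round cork mat fixed on the table, 160 mm diameter, 6 mm thick, with a dark ring of 104 mm diameter drawn in its middle. Origin: centre of its underside.
- mat_top (a point): Centre of the mat's upper face.
- bowl_black: Bystander, to be left alone: black bowl, 110 across, 50 high (mm). Origin: centre of its underside.
- bowl_blue: Bystander, to be left alone: blue bowl, 120 across, 55 high (mm). Origin: centre of its underside.
- brush: Bystander, to be left alone: brush with a dark wooden handle, 170 long, lying flat (mm). Origin: centre of its underside.
- glaze_jar: Bystander, to be left alone: closed green glass jar, 70 across, 100 high (mm). Origin: centre of its underside.
- scraper: Bystander, to be left alone: scraper with a handle, 190 long, lying flat (mm). Origin: centre of its underside.
- water_mug: Bystander, to be left alone: white mug with a handle, 76 across, 85 high (mm). Origin: centre of its underside.
There are look-alikes about, which are no part of the job. Several things have the shape of the mat; the one meant has the colours described above.

How it is judged:
By the outcome, as a careful person would: the job done as asked, in the order asked, and still so for the second after the job is handed in, with the robot touching nothing.
It also fails if it takes over 51 s, if anything falls off the work surface, if the arm or the gripper's body presses on something with over 40 N, if the wrist force passes 120 N, or if a joint passes its speed limit or range.

### The arm

A 6-joint arm with a two-finger parallel gripper is mounted at the origin on the work surface. World frame = base frame: x ahead of the robot, y to its left, z up, the work surface at z = 0. Lengths are in m, angles in rad, forces in N, time in s.
With the tool pointing down it reaches from about 0.375 to 0.925 m from the base axis. Payload 5.7 kg.
Tool frame: the origin (TCP) lies midway between the tips of the shut fingers; the grasp point (between the pads) lies 19 mm behind it; z points along the fingers, y is the line along which they close (so a half turn about z gives the same grasp; the last joint's range is limited). The gripper opens to 88 mm and grips with 3 to 60 N. Pads are 20 mm wide; open, the fingers measure 115 mm over their backs; the gripper's body (75 mm by 178 mm) begins 61 mm behind the grasp point.
Start: joints at [-1.397, 0.359, 1.51, -0, 1.272, -0.115], TCP at [0.171, -0.575, 0.223] pointing down, gripper open.
Joint ranges: [-2.97, 2.97], [-1.01, 2.36], [0.21, 2.38], [-0.96, 4.11], [0.2, 2.71], [-2.98, 2.98]. Speed limits (rad/s): [2.39, 2.39, 3.14, 3.14, 3.14, 3.14].

### API

Orientations are given as a unit quaternion [x, y, z, w].
In Python, from bench import move_ptp, servo_line, goto_joints, move_gripper, sleep, inverse_kinematics, capture, PlanningError, close_job, spot_in, silhouettes, current_clock, current_joint_pos, current_qvel, current_joint_torque, current_position, current_orientation, current_force, current_torque, current_finger_gap, current_grip_force gives the robot as it stands. Calls block until the motion is done:
- move_ptp(position, orientation): joint-space move of the TCP to a pose.
- servo_line(position, orientation=None, rate=0.15, contact_N=None): straight line of the TCP; orientation=None keeps the orientation; rate is the mean speed in m/s. With contact_N (N) it stops when the force on the tool has changed by that much, and returns True; else False.
- goto_joints(angles): joint-space move.
- move_gripper(opening): finger opening in m; the grip force is fixed at half the most; returns when the fingers have stopped.
- sleep(seconds).
- inverse_kinematics(position, orientation): joint angles nearest the present ones, or None.
- capture(name): name is "scene" or "top" or "wrist"; returns a dict with "image" (420x560x3 uint8, blue, green, red), "range_z" (420x560 float32, m along the optical axis (not along the pixel's ray), 0 where there is no reading), "intrinsics" (3x3 intrinsics, pixels), "R" (3x3) and "t" (3): a world point X has camera coordinates R X + t. Camera axes: x right, y down, z forward; pixel columns grow to the right and rows downward; lengths in m; the calibration is good to about 2 mm. The wrist camera is an equidistant fisheye: a pixel r from the principal point sees the ray r / f radians off the axis. A picture is of the moment at which its call begins.
A pose or a line that the arm cannot do raises PlanningError and nothing moves.
- close_job(): hands the job in; it is judged then, once.
Trained networks look in the newest picture that a camera, given by its name, has taken for a name from the list of things; names that differ only in an ending like _2 or _b are one class to them, and where a whole thing is asked for, a point or a joint stands for the part that bears it (a point fixed in the world has none). Each returns a list of dicts, best first, with "conf" (0 to 1); they miss things now and then, are a little off and sometimes report something else, mostly with a low value. They report only what shows in the picture. A call takes as long as a camera call. They do not tell look-alikes from the thing itself.
- spot_in(camera, query): "xy" ([column, row] in pixels, amid what is visible of it).
- silhouettes(camera, query): "region" (420x560 bool, what is visible of it) and "xy" ([column, row] in pixels, amid what is visible of it).
Readings, each from a call of its own:
- current_clock(): time.
- current_joint_pos(): joint angles.
- current_qvel(): joint speeds.
- current_joint_torque(): joint torques, N m.
- current_position(): TCP position.
- current_orientation(): TCP orientation.
- current_force(): force on the tool from outside, world axes, zero at the start.
- current_torque(): the same for the moment, N m.
- current_finger_gap(): finger opening in m.
- current_grip_force(): force on a finger pad.
Only numpy, scipy, OpenCV 4.12 (cv2) and the standard library are available. Lean on these libraries where they do the work, as an engineer would, in place of code of your own. Each camera call takes 0.05 s, during which the arm holds its last target. There are 200 camera calls.

## Working session

There is one attempt and no reset: what is moved stays moved. The work goes in short steps, each a Python script; the robot and the scene stay as the last script left them, time stands still between calls to the robot, and variables do not carry over. Pictures are saved under pics/ and viewed, at most 10 in all, crops included, and the job is handed in when it is done.

```bash
mkdir -p pics; cat > h.py <<'E'
import numpy as np, cv2
from bench import *
def world(c,u,v,z=None,wristcam=False):
    """pixels -> world using depth"""
    u=np.atleast_1d(u).astype(int);v=np.atleast_1d(v).astype(int)
    K=c["intrinsics"];d=c["range_z"][v,u]
    x=(u-K[0,2])/K[0,0];y=(v-K[1,2])/K[1,1]
    if z is not None:
        r=np.stack([x,y,np.ones_like(x)],1)@c["R"]; o=-c["R"].T@c["t"]
        return o+r*((z-o[2])/r[:,2])[:,None]
    P=np.stack([x*d,y*d,d],1)
    return (P-c["t"])@c["R"]
def fitcircle(P):
    A=np.c_[2*P[:,:2],np.ones(len(P))];s=np.linalg.lstsq(A,(P[:,:2]**2).sum(1),rcond=None)[0]
    return s[:2],np.sqrt(s[2]+s[:2]@s[:2])
E
python3 - <<'E'
from h import *
a=capture("top");b=capture("scene")
cv2.imwrite("pics/top.png",a["image"]);cv2.imwrite("pics/scene.png",b["image"])
for cam,c in(("top",a),("scene",b)):
  print(cam,-c["R"].T@c["t"])
  for q in("cup","cup_ear","pot","pot_crust","mat","glaze_jar","water_mug","bowl_black"):
    for s in spot_in(cam,q)[:4]:
      print(q,round(s["conf"],2),np.round(s["xy"]),world(c,*[[int(k)] for k in s["xy"]])[0].round(3))
print(current_clock())
E
```

```text
top [0.38858593 0.02074571 1.44882774]
cup 0.72 [347. 212.] [ 0.491 -0.219  0.023]
cup 0.23 [330. 220.] [ 0.463 -0.172  0.014]
cup_ear 0.97 [348. 214.] [ 0.482 -0.222  0.021]
cup_ear 0.21 [274. 160.] [0.645 0.001 0.007]
pot 0.64 [276. 162.] [ 0.64  -0.002  0.003]
pot_crust 0.97 [334. 221.] [ 0.46  -0.18   0.024]
mat 0.97 [183. 280.] [0.28  0.268 0.012]
mat 0.78 [204. 207.] [0.497 0.211 0.011]
mat 0.62 [353. 291.] [ 0.252 -0.241  0.007]
mat 0.24 [334. 223.] [ 0.457 -0.182  0.027]
glaze_jar 0.88 [190. 122.] [0.737 0.245 0.102]
glaze_jar 0.23 [351. 214.] [ 0.484 -0.231  0.026]
water_mug 0.66 [339. 129.] [ 0.75  -0.199  0.005]
water_mug 0.63 [272. 204.] [0.508 0.008 0.02 ]
water_mug 0.6 [416. 238.] [ 0.415 -0.436  0.01 ]
water_mug 0.59 [350. 212.] [ 0.488 -0.229  0.019]
bowl_black 0.76 [274. 161.] [0.645 0.001 0.007]
bowl_black 0.58 [417. 236.] [ 0.418 -0.437  0.006]
scene [ 1.09215093 -0.38542946  1.30098791]
cup 0.71 [202. 265.] [ 0.463 -0.211  0.019]
cup_ear 0.78 [202. 265.] [ 0.463 -0.214  0.021]
pot 0.58 [207. 289.] [ 0.542 -0.237  0.043]
pot 0.31 [301. 269.] [ 0.619  0.013 -0.001]
pot_crust 0.95 [212. 286.] [ 0.537 -0.221  0.032]
mat 0.9 [153. 217.] [ 0.238 -0.255  0.008]
mat 0.62 [302. 149.] [0.276 0.265 0.003]
mat 0.59 [122. 290.] [ 0.398 -0.427  0.008]
glaze_jar 0.69 [394. 252.] [0.751 0.219 0.097]
glaze_jar 0.53 [208. 286.] [ 0.537 -0.232  0.041]
water_mug 0.71 [123. 291.] [ 0.402 -0.428  0.008]
bowl_black 0.57 [302. 267.] [0.62  0.018 0.015]
0.9
```

View pics/top.png

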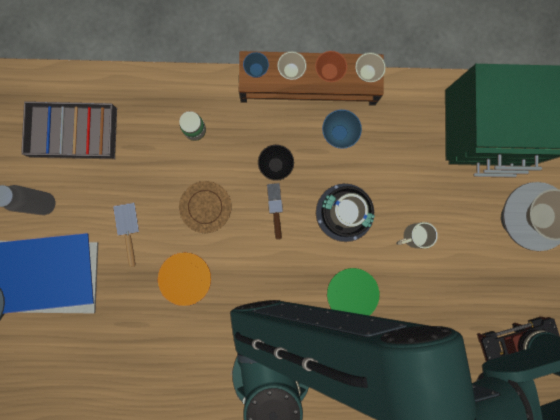

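View pics/scene.png

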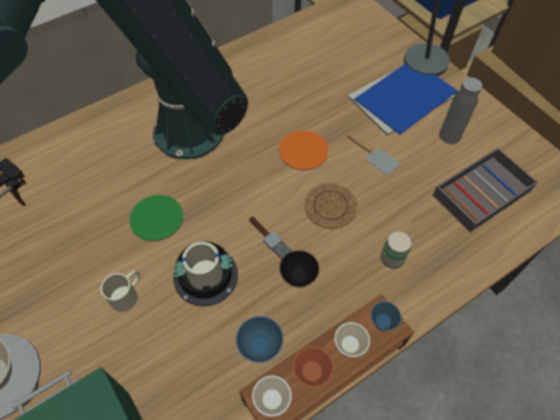

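The top view shows the pot at about (346,212), with the cup in it and crusts at about (328,203) and (367,221). The cork mat is at (205,207). I'll measure these, then look from above with the wrist camera.

```bash
cat >> h.py <<'E'
def rays(c,u,v):
    K=c["intrinsics"];x=(np.asarray(u,float)-K[0,2])/K[0,0];y=(np.asarray(v,float)-K[1,2])/K[1,1]
    r=np.hypot(x,y)+1e-12;s=np.tan(r)/r
    return np.stack([x*s,y*s,np.ones_like(x)],-1)
def wcloud(c):
    v,u=np.mgrid[:420,:560];return (rays(c,u,v)*c["range_z"][...,None]-c["t"])@c["R"]
def wproj(c,X):
    P=np.asarray(X)@c["R"].T+c["t"];h=np.hypot(P[...,0],P[...,1]);th=np.arctan2(h,P[...,2])
    K=c["intrinsics"];return np.stack([K[0,2]+K[0,0]*th*P[...,0]/h,K[1,2]+K[1,1]*th*P[...,1]/h],-1)
def down(yaw):
    """tool down; tool y axis direction at angle yaw in world"""
    from scipy.spatial.transform import Rotation as R
    y=np.array([np.cos(yaw),np.sin(yaw),0]);z=np.array([0,0,-1.]);x=np.cross(y,z)
    return R.from_matrix(np.c_[x,y,z]).as_quat()
E
python3 - <<'E'
from h import *
from scipy.spatial.transform import Rotation as R
print("start toolR",R.from_quat(current_orientation()).as_matrix().round(2).tolist())
a=capture("top");im=a["image"].astype(int)
p=world(a,[346],[212],z=0.05)[0];print("pot approx",p)
# mat: cork segmentation via silhouettes
for s in silhouettes("top","mat"):
    vs,us=np.nonzero(s["region"]);W=world(a,us,vs,z=0.006)
    lo,hi=W.min(0),W.max(0);print("mat",s["conf"],W.mean(0).round(4),((lo+hi)/2).round(4),(hi-lo).round(3),im[vs,us].mean(0).round())
yaw=np.arctan2(*R.from_quat(current_orientation()).as_matrix()[[1,0],1]);print("yaw",yaw)
for y in np.arange(-np.pi,np.pi,np.pi/6):
    q=inverse_kinematics([p[0],p[1],.25],down(y)); print(round(y,2),None if q is None else np.round(q,2))
move_ptp([p[0]-.03,p[1],.36],down(yaw))
c=capture("wrist");cv2.imwrite("pics/w1.png",c["image"])
print("camR",c["R"].round(2).tolist(),-c["R"].T@c["t"],c["intrinsics"].tolist(),current_clock())
E
```

```text
start toolR [[0.96, 0.28, 0.0], [0.28, -0.96, 0.0], [0.0, -0.0, -1.0]]
pot approx [ 0.48567705 -0.21454142  0.05      ]
mat 0.93 [0.4982 0.2098 0.006 ] [0.499  0.2102 0.006 ] [0.156 0.156 0.   ] [ 62.  93. 120.]
mat 0.84 [ 0.2465 -0.2444  0.006 ] [ 0.2499 -0.2442  0.006 ] [0.138 0.152 0.   ] [ 66. 132.  52.]
yaw -1.2820048274947538
-3.14 [-0.55  0.23  1.62 -0.    1.29  2.6 ]
-2.62 [-0.55  0.23  1.62 -0.    1.29  2.07]
-2.09 [-0.55  0.23  1.62 -0.    1.29  1.55]
-1.57 [-0.55  0.23  1.62 -0.    1.29  1.02]
-1.05 [-0.55  0.23  1.62 -0.    1.29  0.5 ]
-0.52 [-0.55  0.23  1.62 -0.    1.29 -0.02]
-0.0 [-0.55  0.23  1.62 -0.    1.29 -0.55]
0.52 [-0.55  0.23  1.62 -0.    1.29 -1.07]
1.05 [-0.55  0.23  1.62 -0.    1.29 -1.59]
1.57 [-0.55  0.23  1.62 -0.    1.29 -2.12]
2.09 [-0.55  0.23  1.62 -0.    1.29 -2.64]
2.62 None
camR [[0.28, -0.96, 0.0], [-0.93, -0.28, 0.24], [-0.23, -0.07, -0.97]] [ 0.51885889 -0.19715126  0.52056161] [[325.19226210127806, 0.0, 281.8586658221568], [0.0, 325.19226210127806, 206.23939140953996], [0.0, 0.0, 1.0]] 2.8
```

View pics/w1.png

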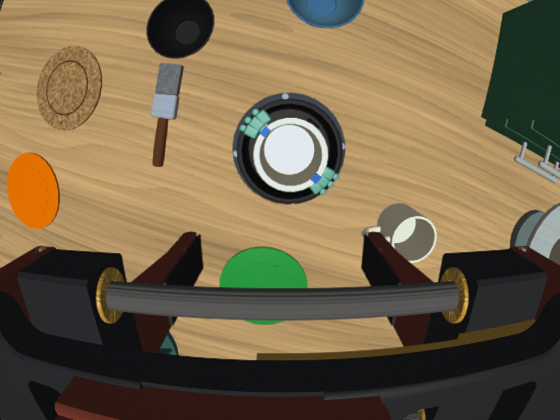

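The wrist view shows the cup centred at about (290,153). Its blue stripes are at (265,132) and (317,179), and the crusts at (256,123) and (325,180). Next is the metric fit.

```bash
cat >> h.py <<'E'
def plane(c,u,v,z):
    r=rays(c,u,v)@c["R"];o=-c["R"].T@c["t"];return o+r*((z-o[2])/r[...,2])[...,None]
def locate(c,guess,ztop):
    """cup center, rim z, axis angle from stripes at the rim"""
    W=wcloud(c);im=c["image"].astype(int);ok=(c["range_z"]>0)&(np.hypot(W[...,0]-guess[0],W[...,1]-guess[1])<.075)
    m=ok&(abs(W[...,2]-ztop)<.008);P=W[m];
    cen,r=fitcircle(P);zt=np.median(P[:,2])
    v,u=np.mgrid[:420,:560];b=im[...,0];g=im[...,1];rd=im[...,2]
    Q=plane(c,u,v,ztop);rr=np.hypot(Q[...,0]-cen[0],Q[...,1]-cen[1])
    blue=(b-rd>60)&(b-g>40)&(rr>.037)&(rr<.049);B=Q[blue]-np.r_[cen,0]
    th=np.arctan2(B[:,1],B[:,0]);ax=np.angle(np.exp(2j*th).mean())/2
    white=(im.min(-1)>130)&(rr<.06)&m
    return dict(n=m.sum(),cen=cen,r=r,zt=zt,nblue=len(B),th=sorted(np.round(th,2))[::max(1,len(th)//12)],ax=ax)
E
python3 - <<'E'
from h import *
c=capture("wrist");r=locate(c,(.486,-.2145),.117);print(r)
W=wcloud(c);im=c["image"].astype(int);cen=r["cen"]
rr=np.hypot(W[...,0]-cen[0],W[...,1]-cen[1])
# radial edges of rim on plane z=.117 by brightness
Q=[];Pin=[]
for t in np.arange(0,2*np.pi,.1):
    rad=np.arange(.030,.060,.0005);X=np.c_[cen[0]+rad*np.cos(t),cen[1]+rad*np.sin(t),np.full(len(rad),.117)]
    p=wproj(c,X);g=cv2.remap(c["image"].max(2).astype(np.float32),p[:,0:1].astype(np.float32),p[:,1:2].astype(np.float32),1).ravel()
    d=np.diff(g);d[:24]=0;k=d.argmin();Q.append(X[k])
Q=np.array(Q);print("outer edge fit",fitcircle(Q))
# crusts
g=(im[...,1]-im[...,2]>25)&(im[...,1]>90)&(rr<.09)&(rr>.045)
v,u=np.nonzero(g);X=plane(c,u,v,.074);d=X[:,:2]-cen;th=np.arctan2(d[:,1],d[:,0]);print("crust",g.sum(),np.angle(np.exp(2j*th).mean())/2,np.median(W[g][:,2]),np.hypot(*d.T).min())
# pot rim
m=(rr>.06)&(rr<.08)&(abs(W[...,2]-.068)<.006)&~g;print("pot",m.sum(),fitcircle(W[m]))
E
```

```text
{'n': np.int64(1436), 'cen': array([ 0.48849109, -0.21726799]), 'r': np.float64(0.04270888170755173), 'zt': np.float64(0.11575576367074832), 'nblue': 138, 'th': [np.float64(-2.17), np.float64(-2.1), np.float64(-2.06), np.float64(-2.02), np.float64(-1.97), np.float64(-1.93), np.float64(0.98), np.float64(1.02), np.float64(1.06), np.float64(1.11), np.float64(1.15), np.float64(1.2), np.float64(1.23)], 'ax': np.float64(1.1183240004102144)}
outer edge fit (array([ 0.48746295, -0.21887403]), np.float64(0.04729456367916617))
crust 936 1.1571586228599262 0.07240021692644924 0.04669641628202691
pot 1539 (array([ 0.48847312, -0.21725575]), np.float64(0.07057079713558274))
```

```bash
python3 - <<'E'
from h import *
C=np.array([.488,-.2178]);ph=-.45
d=np.array([np.cos(ph),np.sin(ph)])
move_gripper(.04)
move_ptp([*(C+.043*d),.2],down(ph))
c=capture("wrist");cv2.imwrite("pics/w2.png",c["image"])
r=locate(c,C,.117);print(r["n"],r["cen"],r["r"],r["zt"],r["ax"],current_finger_gap(),current_force(),current_clock())
E
```

```text
3151 [ 0.48918856 -0.21656197] 0.04237926609938512 0.1156803489753103 1.1188650565809324 0.04001516454945168 [ 0.35811301 -0.02623409  0.67476201] 4.5583
```

View pics/w2.png

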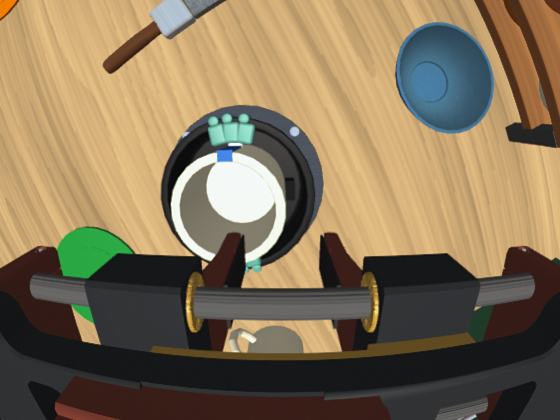

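The fingers sit over the near-side wall, with the rim circle centred at about (228,208) px. The centre agrees to about 1 mm, so I'll descend and grip.

```bash
python3 - <<'E'
from h import *
C=np.array([.4885,-.2172]);ph=-.45
d=np.array([np.cos(ph),np.sin(ph)])
q=down(ph);p=C+.043*d
servo_line([*p,.2],q,rate=.1)
print(servo_line([*p,.082],q,rate=.08,contact_N=8),current_position(),current_force())
move_gripper(0.0)
print("gap",current_finger_gap(),current_grip_force(),current_force().round(1),current_torque().round(2),current_clock())
E
```

```text
False [ 0.5275946  -0.23611196  0.08252359] [-0.21221725 -0.33807867  0.70664468]
gap 0.007973982605117953 30.000004470348358 [-3.5  1.2  5.2] [ 0.21  0.58 -0.03] 7.0333
```

Gap is 8 mm at 30 N, so it has the wall. Now the twist, in small arc steps.

```bash
python3 - <<'E'
from h import *
C=np.array([.4885,-.2172]);ph0=-.45;z=current_position()[2]
P0=current_position()
for k in range(1,9):
    a=.12*k;ph=ph0+a
    servo_line([*(C+.043*np.array([np.cos(ph),np.sin(ph)])),.082],down(ph),rate=.02)
    print(round(a,2),current_force().round(1),current_torque().round(2),current_finger_gap().__round__(4))
c=capture("wrist");cv2.imwrite("pics/w3.png",c["image"])
r=locate(c,C,.117);print(r["n"],r["cen"],r["r"],r["zt"],r["ax"],r["nblue"],r["th"],current_clock())
E
```

```text
0.12 [0.7 1.5 0.9] [ 0.13 -0.02  0.13] 0.0079
0.24 [0.7 1.  0.6] [ 0.07 -0.14  0.13] 0.0081
0.36 [-0.5  1.7  0.9] [ 0.15 -0.14  0.16] 0.0079
0.48 [-1.1  1.7  1.5] [ 0.16 -0.06  0.2 ] 0.0076
0.6 [-0.9  0.8  1.9] [ 0.2  -0.07  0.22] 0.0081
0.72 [-0.9  0.6  2. ] [ 0.15 -0.19  0.09] 0.0078
0.84 [-0.3  1.1  1.6] [ 0.15 -0.08  0.1 ] 0.0079
0.96 [-1.6  2.4  2.8] [ 0.23  0.13 -0.01] 0.0075
7074 [ 0.48965251 -0.21544414] 0.042422416364817236 0.11574308121888977 -1.0552221638881618 739 [np.float64(1.9), np.float64(1.97), np.float64(1.99), np.float64(2.02), np.float64(2.04), np.float64(2.06), np.float64(2.08), np.float64(2.11), np.float64(2.13), np.float64(2.15), np.float64(2.18), np.float64(2.21), np.float64(2.24)] 10.35
```

View pics/w3.png

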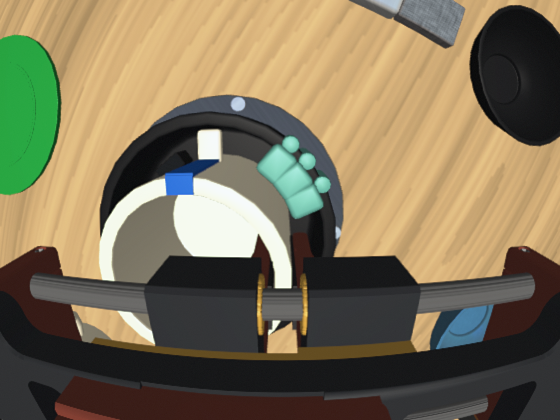

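The stripe and white ear (180,183)/(209,145) are well clear of the crust (290,180). The cup has turned 0.93 rad from the pot, so I'll pull straight up.

```bash
python3 - <<'E'
from h import *
p=current_position();q=current_orientation()
for z in (.095,.115,.14,.25):
    servo_line([p[0],p[1],z],q,rate=.04 if z<.2 else .12)
    print(z,current_force().round(1),current_torque().round(2),round(current_finger_gap(),4))
c=capture("wrist");cv2.imwrite("pics/w4.png",c["image"])
r=locate(c,C:=np.array([.4885,-.2172]),.285);print(r["n"],r["cen"],r["r"],r["zt"],r["ax"],current_clock())
W=wcloud(c);m=(np.hypot(W[...,0]-C[0],W[...,1]-C[1])<.06)&(abs(W[...,2]-.285)<.012)
A=np.c_[W[m][:,:2],np.ones(m.sum())];print("rim plane slope",np.linalg.lstsq(A,W[m][:,2],rcond=None)[0])
E
```

```text
0.095 [-0.7  1.3 -1.9] [ 0.24 -0.05 -0.01] 0.0077
0.115 [ 0.4  1.1 -3.9] [ 0.   -0.28  0.02] 0.0079
0.14 [ 0.3 -0.1 -4.1] [ 0.08 -0.3  -0.05] 0.0079
0.25 [-0.   0.8 -4.2] [ 0.06 -0.26  0.03] 0.0077
6948 [ 0.48905307 -0.21523493] 0.04245787201001818 0.2829179852382375 -1.0611895005421887 13.3667
rim plane slope [0.01243619 0.00548038 0.27730819]
```

View pics/w4.png

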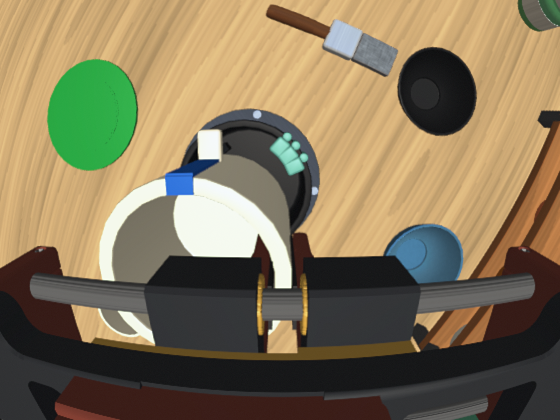

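The cup is free of the pot and level. I'll carry it toward the mat and check the mat position on the way.

```bash
python3 - <<'E'
from h import *
ph=.51;M=np.array([.4985,.210]);d=np.array([np.cos(ph),np.sin(ph)])
p=current_position();q=down(ph)
t=M+.043*d
servo_line([t[0],t[1]-.17,.25],q,rate=.15)
c=capture("wrist");cv2.imwrite("pics/w5.png",c["image"])
for s in silhouettes("wrist","mat"):
    v,u=np.nonzero(s["region"]);X=plane(c,u,v,.006);print(s["conf"],s["xy"],X.mean(0).round(4),((X.min(0)+X.max(0))/2).round(4),np.ptp(X,0).round(3),c["image"][v,u].mean(0).round())
    e=cv2.findContours(s["region"].astype(np.uint8),0,1)[0];e=max(e,key=len)[:,0];X=plane(c,e[:,0],e[:,1],.006);print("fit",fitcircle(X))
print(current_position(),round(current_finger_gap(),4),current_clock())
E
```

```text
0.83 [312.9, 63.0] [0.4988 0.2076 0.006 ] [0.4994 0.2095 0.006 ] [0.158 0.157 0.   ] [ 80. 123. 159.]
fit (array([0.49878037, 0.20946663]), np.float64(0.07843535235133224))
0.64 [39.0, 237.2] [ 0.2382 -0.2087  0.006 ] [ 0.2419 -0.2237  0.006 ] [0.157 0.124 0.   ] [ 58. 147.  36.]
fit (array([ 0.2383188 , -0.22770562]), np.float64(0.06484510159580778))
0.63 [180.3, 0.9] [0.3089 0.2015 0.006 ] [0.3052 0.2051 0.006 ] [0.086 0.039 0.   ] [ 19. 123. 218.]
fit (array([0.30192445, 0.21765827]), np.float64(0.03234890994662755))
[0.53609808 0.06036269 0.24999766] 0.008 15.3333
```

View pics/w5.png

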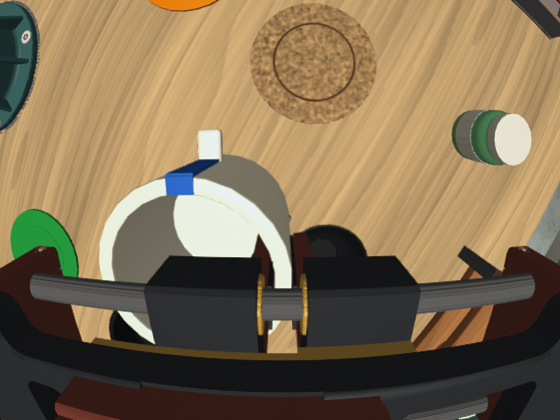

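The mat, with its ring centred at about (314,62) px, is confirmed at (0.4988, 0.2095). I'll lower the cup onto it.

```bash
python3 - <<'E'
from h import *
ph=.51;q=down(ph);t=[.5362,.2300]
servo_line([*t,.25],q,rate=.15)
servo_line([*t,.095],q,rate=.1)
print(servo_line([*t,.072],q,rate=.015,contact_N=4),current_position(),current_force().round(1))
sleep(.2);print(current_force().round(1),current_torque().round(2))
move_gripper(.036);print(round(current_finger_gap(),4),current_force().round(1))
servo_line([*t,.2],q,rate=.08)
servo_line([*t,.3],q,rate=.2)
servo_line([t[0]-.0,t[1]-.17,.33],q,rate=.25)
c=capture("wrist");cv2.imwrite("pics/w6.png",c["image"])
r=locate(c,(.4988,.2095),.111);print(r["n"],r["cen"],r["r"],r["zt"],current_clock())
E
```

```text
True [0.53616092 0.22998092 0.07598573] [ 0.3 -0.1  5.6]
[-0.  -0.3  4.3] [-0.   -0.11  0.05]
0.0359 [-0.  -1.1  0.9]
1601 [0.49990942 0.20813999] 0.04267369543769847 0.10975757363183225 23.55
```

View pics/w6.png

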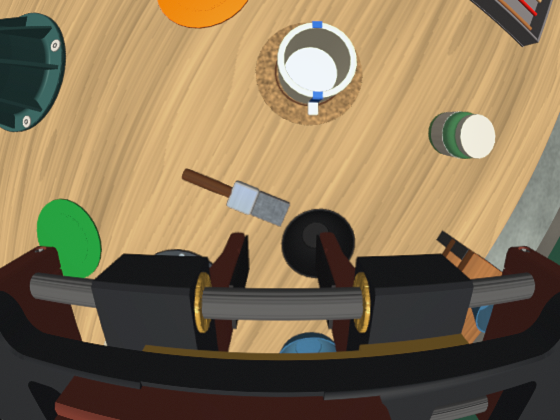

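The cup stands upright on the mat at (316,60). One check of its centring against the mat in this same view, then I'll hand in.

```bash
python3 - <<'E'
from h import *
c=capture("wrist");W=wcloud(c)
best=[s for s in silhouettes("wrist","mat") if abs(s["xy"][0]-310)<60 and s["xy"][1]<150]
cup=locate(c,(.499,.2095),.111)["cen"]
if best:
    e=cv2.findContours(best[0]["region"].astype(np.uint8),0,1)[0];e=max(e,key=len)[:,0];X=plane(c,e[:,0],e[:,1],.006)
    for _ in range(4):
        m,r=fitcircle(X);X=X[abs(np.hypot(*(X[:,:2]-m).T)-r)<.004]
    print("mat",m,r,len(X),"cup-mat",cup-m)
else: print("no mat",cup)
E
```

```text
mat [0.49891179 0.21480511] 0.0689591711443831 34 cup-mat [ 0.00103683 -0.00665546]
```

That mat fit is poor (radius 69 mm instead of 80, because the cup occludes it). I'll look from directly overhead to see the ring around the cup.

```bash
python3 - <<'E'
from h import *
servo_line([.52,.12,.33],rate=.2)
c=capture("wrist");p=wproj(c,[.4988,.2095,.006]);print(p)
x,y=np.clip(p.astype(int),[75,75],[485,345]);cv2.imwrite("pics/w7.png",cv2.resize(c["image"][y-75:y+75,x-75:x+75],(600,600),interpolation=cv2.INTER_CUBIC));print(x,y)
L=locate(c,(.499,.2095),.111);print(L["cen"],L["r"])
from scipy.optimize import least_squares
s=[s for s in silhouettes("wrist","mat") if np.hypot(*(np.array(s["xy"])-p))<60]
if s:
    e=cv2.findContours(s[0]["region"].astype(np.uint8),0,1)[0];e=np.concatenate(e)[:,0];X=plane(c,e[:,0],e[:,1],.006)[:,:2]
    X=X[np.hypot(*(X-[.4988,.2095]).T)>.07]
    f=least_squares(lambda m:np.hypot(*(X-m).T)-.0785,[.4988,.2095],loss="soft_l1",f_scale=.001);print("mat",f.x,len(X),f.cost)
print(current_clock())
E
```

```text
[298.80589658 111.21832275]
298 111
[0.4998321  0.20861485] 0.04264277133096152
24.2083
```

View pics/w7.png

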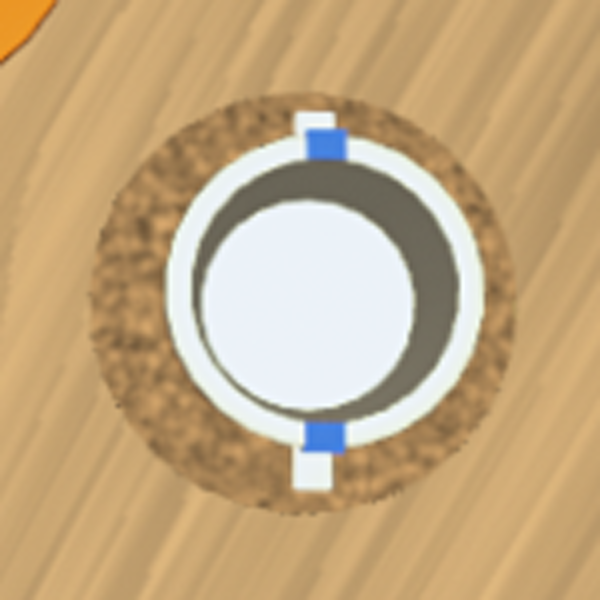

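The mat outline is centred at (303,303) in the crop and the cup floor at (308,304). Allowing for parallax, the cup is about 1.3 mm off centre, inside the 5 mm ring margin, so I'll hand in.

```bash
python3 -c "
from bench import *
print(close_job(),current_clock())"
```

```text
the job is handed in; nothing more can be done
the job is handed in; nothing more can be done
```

The cup was twisted to 0.93 rad from the pot's axis, pulled straight up out of the pot, and stood upright inside the mat's ring, about 1.3 mm off centre; I handed the job in after about 24 s, with no verdict shown.

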